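# Stow the check source and survey a split core

## Task

Before the half core is counted, put the check source away: set its pot down upright in the open top drawer of the source store without dropping it, and slide the drawer gently fully shut. Then take the contamination monitor by its handle, lift it out of its cradle and over the lead bricks, and finish holding it still above the half core, level, centred on the cut face and lengthwise along the core, with its underside about a centimetre above the face. The monitor must never touch the core or the bricks, the core, jar, bottle and orange-lidded pot stay where they stand, and the job ends with the monitor held there: do not put it down or let go.

Things in the scene. Friction and masses are not known exactly. Their poses are not given: they have to be found in the camera images.
- source: Check-source pot: upright lead-grey cylinder with a yellow screw cap, 40 mm in diameter, 40 mm tall, about 0.3 kg. Loose on the bench, left of the brick bay (the jar stands near it; which of the two is nearer the robot changes). Origin: centre of its underside; z up.
- store: Source store: grey steel bench cabinet with two yellow drawers, 220 mm deep (x) x 160 mm wide (y) x 160 mm tall, fixed. Origin: centre of its underside on the bench. Its x axis points from the drawer fronts into the cabinet (drawers open towards its -x), z up.
- store_drawer0 (a joint): Top drawer of the store: 0 = fully shut, grows as it is pulled out (m), at most 0.15; it starts 0.125 to 0.145 m open. It slides with about 1 N of friction and stays where it is left.
- store_drawer0_handle (a point): Middle of the bar handle of the top drawer, 35 mm in front of its front panel and 122 mm above the bench; the steel bar is 80 mm long across the drawer and about 10 mm thick. It moves with the drawer. Axes as store.
- drawer_floor (a point): Centre of the inner floor of the top drawer, 90 mm above the bench; it moves with the drawer. Axes as store. The inside is 175 mm long (x, +-87 mm), 118 mm wide (y, +-59 mm) and 48 mm deep. With the drawer open, the part from x = -87 mm to x = (opening - 93 mm) lies free of the cabinet, whose top is 160 mm above the bench.
- shield: Bay of three pale grey painted lead bricks on edge, each 200 x 100 x 50 mm, tops 100 mm above the bench with a yellow stripe, fixed. Origin: centre of the bay on the bench. Two bricks lie along its x axis at y = +-95 mm (inner faces at y = +-70 mm, from x = -100 to +100 mm); the third closes the -x end (robot's side), from x = -150 to -100 mm, y +-100 mm; the +x end is open. A 3 mm steel pan is its floor.
- core: Half core: dark split drill core 180 mm long (along its x axis), 66 mm wide, in a white half liner on two blue saddles (80 mm wide, 29 mm tall), standing loose in the bay, 0.85 kg. Origin: centre of its underside, on the pan. z up.
- core_face (a point): Centre of the flat cut upper face of the half core, 45 mm above the core's origin and 48 mm above the bench. x along the core, z up.
- cradle: Charging cradle of the monitor: black base 180 x 110 mm with two rails 18 mm high that carry the monitor and a stop 26 mm high across each end (about 5 mm clear of the monitor), fixed. Origin: centre of its underside; x along the monitor.
- monitor: Surface contamination monitor standing in its cradle: flat grey detector head 150 mm (x) x 84 mm (y) x 28 mm, yellow case on top up to 52 mm, with the display at its +x end up to about 64 mm. Origin: centre of its flat underside (the window); x lengthwise, z up. About 0.65 kg, centre of mass below the middle of the handle.
- monitor_handle (a point): Centre of the monitor's black grip bar, 107 mm above its underside. The bar runs along the monitor's x, is 26 mm wide (y) and 24 mm tall, free over 76 mm of its length between the two handle posts; about 40 mm of free space lie under it. Axes as monitor.
- jar: Bystander: amber glass sample jar with white cap, 44 mm in diameter, 55 mm tall. Origin: centre of its underside.
- wash: Bystander: white bottle with red cap, 60 mm in diameter, 150 mm tall. Origin: centre of its underside.
- pot: Bystander: grey pot with orange lid, 68 mm in diameter, 80 mm tall. Origin: centre of its underside.
Mind the look-alikes: they are no part of the job. What is shaped like the core but purple is not meant.

How it is judged:
By the outcome, as a careful person would: the job done as asked, in the order asked, and still so for the second after the job is handed in, while the arm keeps its last pose, push and grip.
It also fails if it takes over 72 s, if anything falls off the work surface, if the arm or the gripper's body presses on something with over 40 N, if the wrist force passes 120 N, or if a joint passes its speed limit or range.

## Robot

A 6-joint arm with a two-finger parallel gripper is mounted at the origin on the work surface. World frame = base frame: x ahead of the robot, y to its left, z up, the work surface at z = 0. Lengths are in m, angles in rad, forces in N, time in s.
With the tool pointing down it reaches from about 0.25 to 0.775 m from the base axis. Payload 8.9 kg.
Tool frame: the origin (TCP) lies at the very end of the fingers, on their centre line; the grasp point (between the pads) lies 19 mm behind it; z points along the fingers, y is the direction in which the jaws open and shut (so a half turn about z gives the same grasp; the last joint's range is limited). The gripper opens to 85 mm and grips with 20 to 120 N. Pads are 22 mm wide; open, the fingers measure 114 mm over their backs; the gripper's body (76 mm by 85 mm) begins 54 mm behind the grasp point. The pads swing forward as they close: fully open they stand 13 mm farther back than shut.
Start: joints at [1.059, 0.291, -0.153, 1.127, 0, 1.431], TCP at [0.191, 0.489, 0.231] pointing down, gripper open.
Joint ranges: [-2.52, 2.52], [-0.91, 1.74], [-1.3, 1.37], [-1.96, 2.02], [-1.52, 1.47], [-3.14, 3.14]. Speed limits (rad/s): [2.22, 2.22, 2.79, 3.14, 3.14, 3.14].

## Interface

Orientations are given as a unit quaternion [x, y, z, w].
In Python, from plant import ctrl gives the robot as it stands. The module is installed in compiled form; this text tells all that it offers.
- The arm moves only by the tool carry_out, never from a script. Its arguments are lists of equal length, an entry for each row: "delta_pos": the shift along the tool's x, y, z in mm, a list of three; "yaw": the turn about the tool's z in degrees; "grip": the closure in counts, from 0 (fully open) to 255 (shut). In form: {"delta_pos": [[dx, dy, dz], ...], "yaw": [yaw, ...], "grip": [grip, ...]}. A call has 1 to 20 rows; each row shifts and turns the commanded pose from where the row before left it, along the tool's axes as they then stand; what a row does not reach is not made up. A row lasts 1/10 s, in which the tool goes at most 50 mm and 8.59 degrees, less where a joint would pass 70% of its speed; a pose out of reach is approached as far as the arm can. A call is refused whole if a number of a shift passes 50 or a number of a turn 8.59, either way. A call with a gripper value outside its range is refused whole. The fingers move at their own pace and stop on an object; the grip force is fixed at half the most. Time passes only in rows, so rows that do not move let the fingers close. It gives the time, the measured TCP pose, the force and the opening at its end, in the units of the state.
- ctrl.sense(): the state, without advancing time (a new reading comes with each control period).
- ctrl.read_camera(name): name is "side" or "top" or "wrist"; returns the picture (420x560x3 uint8, red, green, blue); there is no depth.
- ctrl.camera_params(name): a dict with "camera_matrix" (3x3 intrinsics, pixels), "camera_from_world" (4x4, takes a point from world to camera coordinates). Camera axes: x right, y up, looking along -z (the intrinsics and any distortion apply to the point x, -y, -z); pixel columns grow to the right and rows downward; lengths in m; the calibration is good to about 2 mm. A picture is of the moment at which its call begins: read the wrist's pose just before it. camera_params takes no time and is no camera call; for the wrist camera it gives the pose at the moment of the call.
- ctrl.finish_job(): hands the job in, once; it reports no verdict.
Trained networks look in the newest picture that a camera, given by its name, has taken for a name from the list of things; names that differ only in an ending like _2 or _b are one class to them, and where a whole thing is asked for, a point or a joint stands for the part that bears it (a point fixed in the world has none). Each returns a list of dicts, best first, with "conf" (0 to 1); they miss things now and then, are a little off and sometimes report something else, mostly with a low value. They report only what shows in the picture. A call takes as long as a camera call. They do not tell look-alikes from the thing itself.
- ctrl.look_for(camera, query): "bbox" ([left, top, right, bottom] in pixels, round what is visible of it).
- ctrl.spot_point(camera, query): "uv" ([column, row] in pixels: a listed point, or the origin of a listed thing).
The state is a dict: "clock": time; "joints": joint angles; "qvel": joint speeds; "effort": joint torques, N m; "ee_pos": TCP position; "eef_rot": TCP orientation; "contact_force": force on the tool from outside, world axes, zero at the start; "moment": the same for the moment, N m; "finger_gap": finger opening in m.
Only numpy, scipy, OpenCV 4.12 (cv2) and the standard library are available. Lean on these libraries where they do the work, as an engineer would, in place of code of your own. Each camera call takes 0.05 s, during which the arm holds its last target. There are 200 camera calls.

## Working session

There is one attempt and no reset: what is moved stays moved. The work goes in short steps, Python scripts to look and compute and a tool call to move; the robot and the scene stay as the last step left them, time stands still between calls to the robot, and variables do not carry over. Pictures are saved under pics/ and viewed, about 8 in all and at most 12, crops included, and the job is handed in when it is done.

Besides the shell and the picture viewer there is one more tool, called after "Call:" as name([rows], argument=value, ...), one row to a line, values as JSON. carry_out: Moves the arm, as the interface text tells. Its arguments: {"type":"object","properties":{"delta_pos":{"type":"array"},"yaw":{"type":"array"},"grip":{"type":"array"}},"required":["delta_pos","yaw","grip"]}

```bash
mkdir -p pics; cat > h.py <<'E'
import numpy as np, cv2
from plant import ctrl
from scipy.spatial.transform import Rotation as R
def cam(n):
    p=ctrl.camera_params(n); return np.array(p["camera_matrix"]),np.array(p["camera_from_world"])
def ray(n,uv,P=None):
    K,T=P or cam(n)
    d=np.linalg.inv(K)@[uv[0],uv[1],1]; d=np.array([d[0],-d[1],-d[2]])
    return -T[:3,:3].T@T[:3,3], T[:3,:3].T@d
def atz(n,uv,z,P=None):
    o,d=ray(n,uv,P); return o+d*(z-o[2])/d[2]
def proj(n,p,P=None):
    K,T=P or cam(n); c=T[:3,:3]@p+T[:3,3]; q=K@[c[0],-c[1],-c[2]]; return q[:2]/q[2]
def snap(n,f):
    im=ctrl.read_camera(n); cv2.imwrite(f"pics/{f}.png",im[:,:,::-1]); return im
def st():
    s=ctrl.sense(); print("t",round(s["clock"],2),"pos",np.round(s["ee_pos"],4),"\nR",np.round(R.from_quat(s["eef_rot"]).as_matrix(),3).tolist(),"F",np.round(s["contact_force"],1),"gap",s["finger_gap"],"j",np.round(s["joints"],2)); return s
E
python3 - <<'E'
from h import *
st()
a=snap("top","t0");b=snap("side","s0")
cv2.imwrite("pics/both.png",cv2.resize(np.vstack([a,b]),(560,840))[:,:,::-1])
Z=dict(source=0,store=0,store_drawer0_handle=.122,drawer_floor=.09,shield=0,core=0.003,core_face=.048,cradle=0,monitor=.01,monitor_handle=.12,jar=0,wash=0,pot=0)
for n in("top","side"):
    K,T=cam(n);print(n,np.round(-T[:3,:3].T@T[:3,3],3))
    for q,z in Z.items():
        print(q,[(round(x["conf"],2),np.round(x["uv"]).tolist(),np.round(atz(n,x["uv"],z)[:2],3).tolist()) for x in ctrl.spot_point(n,q)[:3]])
E
```

```text
t 0.0 pos [0.191  0.4886 0.2307] 
R [[-0.931, 0.364, -0.001], [0.364, 0.931, -0.001], [0.0, -0.001, -1.0]] F [ 0.4 -0.   0.5] gap 0.08522493672651427 j [ 1.06  0.29 -0.15  1.13  0.    1.43]
top [0.262 0.054 1.464]
source [(0.74, [241.0, 242.0], [0.426, 0.15])]
store [(0.84, [129.0, 177.0], [0.619, 0.5])]
store_drawer0_handle [(0.77, [177.0, 248.0], [0.392, 0.317])]
drawer_floor [(0.76, [150.0, 209.0], [0.506, 0.405])]
shield [(0.58, [320.0, 181.0], [0.615, -0.088])]
core [(0.7, [178.0, 292.0], [0.277, 0.332]), (0.69, [319.0, 183.0], [0.609, -0.082]), (0.66, [126.0, 179.0], [0.614, 0.508])]
core_face [(0.89, [341.0, 282.0], [0.309, -0.14]), (0.82, [322.0, 178.0], [0.613, -0.089]), (0.68, [177.0, 292.0], [0.274, 0.325])]
cradle [(0.81, [423.0, 246.0], [0.421, -0.397]), (0.53, [227.0, 198.0], [0.56, 0.197])]
monitor [(0.6, [423.0, 243.0], [0.429, -0.392])]
monitor_handle [(0.85, [434.0, 242.0], [0.42, -0.391])]
jar [(0.46, [226.0, 198.0], [0.559, 0.199])]
wash [(0.91, [410.0, 170.0], [0.654, -0.365]), (0.45, [241.0, 242.0], [0.424, 0.151])]
pot [(0.66, [232.0, 149.0], [0.716, 0.187])]
side [-0.109 -0.524  0.899]
source [(0.68, [233.0, 236.0], [0.424, 0.164])]
store [(0.84, [205.0, 150.0], [0.618, 0.52])]
store_drawer0_handle [(0.58, [454.0, 297.0], [0.555, -0.382]), (0.57, [184.0, 177.0], [0.405, 0.322])]
drawer_floor [(0.92, [193.0, 155.0], [0.505, 0.419])]
shield [(0.8, [354.0, 247.0], [0.62, -0.091])]
core [(0.9, [147.0, 229.0], [0.279, 0.343]), (0.67, [286.0, 332.0], [0.311, -0.142]), (0.61, [353.0, 244.0], [0.622, -0.085])]
core_face [(0.84, [349.0, 232.0], [0.612, -0.074]), (0.69, [148.0, 220.0], [0.279, 0.328]), (0.63, [289.0, 319.0], [0.316, -0.143])]
cradle []
monitor [(0.78, [415.0, 366.0], [0.435, -0.393])]
monitor_handle [(0.42, [414.0, 366.0], [0.367, -0.407])]
jar [(0.55, [258.0, 204.0], [0.559, 0.208])]
wash [(0.65, [453.0, 301.0], [0.646, -0.365])]
pot [(0.89, [306.0, 180.0], [0.735, 0.181])]
```

View pics/t0.png

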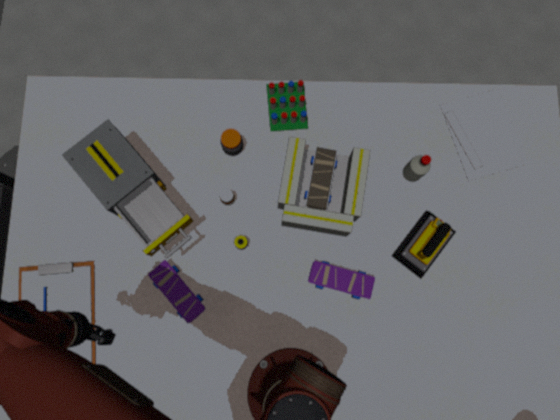

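View pics/s0.png

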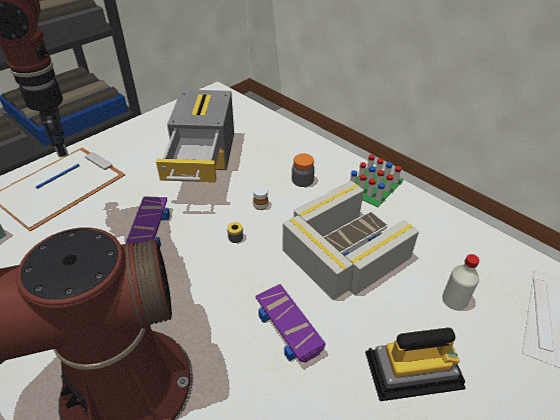

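The top view shows the source (yellow ring) at (241,242), the jar at (227,196), and the store with its open drawer at upper left, handle around (180,243). The real core is in the bay at (322,178). The purple decoys are at (178,292) and (341,282), and the monitor is at (430,240). I'll go above the source first.

```bash
cat >> h.py <<'E'
def plan(p,yaw=None,n=10,s=None):
    """equal rows in the tool frame to world p / tool-x heading yaw (deg)"""
    s=s or ctrl.sense(); M=R.from_quat(s["eef_rot"]).as_matrix(); y0=np.degrees(np.arctan2(M[1,0],M[0,0]))
    dy=0 if yaw is None else (yaw-y0+180)%360-180
    d=(np.array(p)-s["ee_pos"])*1000/n; out=[]
    for k in range(n):
        a=np.radians(y0+dy*k/n); c,q=np.cos(a),np.sin(a)
        out.append([round(c*d[0]+q*d[1],1),round(q*d[0]-c*d[1],1),round(-d[2],1)])
    print("yaw0 %.1f"%y0,"rows",out,"yaw/row %.2f"%(-dy/n))
E
python3 - <<'E'
from h import *
plan([.41,.15,.22],130,12)
im=cv2.imread("pics/t0.png")[90:270,50:270]; 
cv2.imwrite("pics/c.png",cv2.resize(im,None,fx=3.5,fy=3,interpolation=3)) if 0 else None
# store top yellow stripe and drawer front: colour mask -> minAreaRect
h=cv2.cvtColor(cv2.imread("pics/t0.png"),cv2.COLOR_BGR2HSV)
m=cv2.inRange(h,(22,120,90),(35,255,255))
n,l,s,c=cv2.connectedComponentsWithStats(m)
for i in range(1,n):
    if s[i,4]>25:
        pts=np.argwhere(l==i)[:,::-1].astype(np.float32)
        v=cv2.fitLine(pts,cv2.DIST_L2,0,.01,.01).ravel()
        a=atz("top",v[2:]-20*v[:2],.1);b=atz("top",v[2:]+20*v[:2],.1);d=b-a
        print(s[i,4],c[i].round(),"world ang",np.degrees(np.arctan2(d[1],d[0])).round(1),a.round(3),b.round(3))
E
```

```text
yaw0 158.6 rows [[np.float64(-27.3), np.float64(-19.7), np.float64(0.9)], [np.float64(-28.1), np.float64(-18.5), np.float64(0.9)], [np.float64(-28.8), np.float64(-17.3), np.float64(0.9)], [np.float64(-29.5), np.float64(-16.1), np.float64(0.9)], [np.float64(-30.2), np.float64(-14.9), np.float64(0.9)], [np.float64(-30.7), np.float64(-13.6), np.float64(0.9)], [np.float64(-31.3), np.float64(-12.3), np.float64(0.9)], [np.float64(-31.8), np.float64(-11.0), np.float64(0.9)], [np.float64(-32.2), np.float64(-9.7), np.float64(0.9)], [np.float64(-32.6), np.float64(-8.3), np.float64(0.9)], [np.float64(-32.9), np.float64(-7.0), np.float64(0.9)], [np.float64(-33.2), np.float64(-5.6), np.float64(0.9)]] yaw/row 2.39
195 [292. 171.] world ang -9.0 [0.564 0.014 0.1  ] [ 0.681 -0.005  0.1  ]
213 [108. 157.] world ang -138.2 [0.7   0.574 0.1  ] [0.61  0.493 0.1  ]
215 [100. 163.] world ang -138.4 [0.681 0.594 0.1  ] [0.591 0.514 0.1  ]
196 [357. 181.] world ang -9.1 [ 0.535 -0.174  0.1  ] [ 0.652 -0.193  0.1  ]
189 [318. 218.] world ang -99.0 [ 0.495 -0.014  0.1  ] [ 0.477 -0.126  0.1  ]
282 [166. 234.] world ang -48.1 [0.399 0.394 0.1  ] [0.472 0.312 0.1  ]
451 [426. 241.] world ang -28.3 [ 0.373 -0.348  0.1  ] [ 0.474 -0.403  0.1  ]
101 [240. 242.] world ang -38.7 [0.372 0.181 0.1  ] [0.459 0.111 0.1  ]
```

Call:
carry_out([
  [-27.3,-19.7,0.9],
  [-28.1,-18.5,0.9],
  [-28.8,-17.3,0.9],
  [-29.5,-16.1,0.9],
  [-30.2,-14.9,0.9],
  [-30.7,-13.6,0.9],
  [-31.3,-12.3,0.9],
  [-31.8,-11,0.9],
  [-32.2,-9.7,0.9],
  [-32.6,-8.3,0.9],
  [-32.9,-7,0.9],
  [-33.2,-5.6,0.9],
  [0,0,0],
  [0,0,0],
], yaw=[2.23,2.23,2.23,2.23,2.23,2.23,2.23,2.23,2.23,2.23,2.23,2.23,0,0], grip=[0,0,0,0,0,0,0,0,0,0,0,0,0,0])

```text
clock: 2.8
ee_pos: [0.4152, 0.1527, 0.2204]
eef_rot: [0.408, 0.913, 0.0, -0.0]
contact_force: [0.1, 0.8, 0.2]
finger_gap: 0.0854
```

```bash
python3 - <<'E'
from h import *
s=st(); P=cam("wrist"); snap("wrist","w1")
print(np.round(-P[1][:3,:3].T@P[1][:3,3],3))
for q,z in dict(source=0,store_drawer0_handle=.122,drawer_floor=.09,jar=0).items():
    print(q,[(round(x["conf"],2),np.round(x["uv"]).tolist(),np.round(atz("wrist",x["uv"],z,P)[:2],4).tolist()) for x in ctrl.spot_point("wrist",q)[:2]])
print(proj("wrist",[.425,.155,0],P))
for x in ctrl.look_for("wrist","source")[:2]: print(x)
E
```

```text
t 2.8 pos [0.4152 0.1527 0.2204] 
R [[-0.666, 0.746, -0.0], [0.746, 0.666, 0.0], [0.0, -0.0, -1.0]] F [0.1 0.8 0.2] gap 0.0853872165870538 j [ 0.19  0.14 -0.38  1.05  0.    1.03]
[0.362 0.211 0.364]
source []
store_drawer0_handle [(0.57, [434.0, 8.0], [0.3967, 0.3182])]
drawer_floor [(0.32, [433.0, 12.0], [0.4025, 0.3304])]
jar [(0.81, [395.0, 229.0], [0.5564, 0.1928])]
[291.41011109 179.92085572]
```

View pics/w1.png

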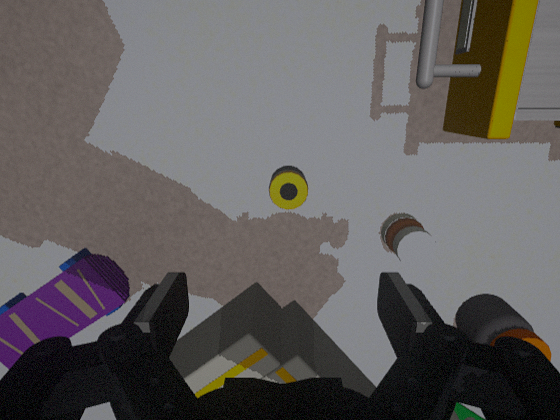

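The wrist picture shows the source cap centred at (289,190), the drawer handle at (430,40) and the jar at (405,235). The fingers have free space around the pot.

```bash
python3 - <<'E'
from h import *
P=cam("wrist")
im=cv2.imread("pics/w1.png"); m=cv2.inRange(cv2.cvtColor(im,cv2.COLOR_BGR2HSV),(22,120,90),(35,255,255)); m[:150]=0;m[230:]=0;m[:,:250]=0;m[:,330:]=0
c,r=cv2.minEnclosingCircle(np.argwhere(m)[:,::-1].astype(np.float32)); print(c,r)
p=atz("wrist",c,.04,P); print(p, "bar end",atz("wrist",(425,84),.122,P))
plan([p[0],p[1],.06],None,5); plan([p[0],p[1],.012],None,5)
E
```

```text
(288.16217041015625, 190.45945739746094) 19.167760848999023
[0.42258336 0.15196962 0.04      ] bar end [0.42625464 0.28548737 0.122     ]
yaw0 132.0 rows [[np.float64(-1.3), np.float64(0.9), np.float64(32.1)], [np.float64(-1.3), np.float64(0.9), np.float64(32.1)], [np.float64(-1.3), np.float64(0.9), np.float64(32.1)], [np.float64(-1.3), np.float64(0.9), np.float64(32.1)], [np.float64(-1.3), np.float64(0.9), np.float64(32.1)]] yaw/row 0.00
yaw0 132.0 rows [[np.float64(-1.3), np.float64(0.9), np.float64(41.7)], [np.float64(-1.3), np.float64(0.9), np.float64(41.7)], [np.float64(-1.3), np.float64(0.9), np.float64(41.7)], [np.float64(-1.3), np.float64(0.9), np.float64(41.7)], [np.float64(-1.3), np.float64(0.9), np.float64(41.7)]] yaw/row 0.00
```

Call:
carry_out([
  [-2.2,1.5,35],
  [-2.2,1.5,45],
  [-2.1,1.5,45],
  [0,0,40],
  [0,0,25],
  [0,0,12],
  [0,0,6],
  [0,0,0],
  [0,0,0],
  [0,0,0],
  [0,0,0],
  [0,0,0],
  [0,0,0],
  [0,0,0],
  [0,0,0],
  [0,0,0],
], yaw=[0,0,0,0,0,0,0,0,0,0,0,0,0,0,0,0], grip=[0,0,0,0,0,0,0,0,0,255,255,255,255,255,255,255])

```text
clock: 4.7
ee_pos: [0.4232, 0.1514, 0.0132]
eef_rot: [0.408, 0.913, 0.0, 0.0]
contact_force: [-2.5, -0.3, 10.3]
finger_gap: 0.0387
```

```bash
python3 - <<'E'
from h import *
s=st()
# store geometry: stay with the detections, yaw 41.8
plan([.445,.16,.20],None,6)
E
```

```text
t 4.7 pos [0.4232 0.1514 0.0132] 
R [[-0.668, 0.745, 0.001], [0.745, 0.668, 0.0], [-0.001, 0.001, -1.0]] F [-2.5 -0.3 10.3] gap 0.03867277006504702 j [ 0.18  0.41 -0.65  0.5   0.    1.02]
yaw0 131.9 rows [[np.float64(-1.4), np.float64(3.7), np.float64(-31.1)], [np.float64(-1.4), np.float64(3.7), np.float64(-31.1)], [np.float64(-1.4), np.float64(3.7), np.float64(-31.1)], [np.float64(-1.4), np.float64(3.7), np.float64(-31.1)], [np.float64(-1.4), np.float64(3.7), np.float64(-31.1)], [np.float64(-1.4), np.float64(3.7), np.float64(-31.1)]] yaw/row 0.00
```

Call:
carry_out([
  [0,0,-15],
  [0,0,-35],
  [0,0,-45],
  [0,0,-45],
  [0,0,-45],
  [0,0,-45],
  [0,0,-37],
  [14,21,0],
  [20,30,0],
  [20,30,0],
  [20,30,0],
  [20,30,0],
  [20,30,0],
  [15,25,0],
  [11,16,0],
  [0,0,0],
  [0,0,0],
  [0,0,0],
], yaw=[0,0,0,0,0,0,0,0,0,0,0,0,0,0,0,0,0,0], grip=[255,255,255,255,255,255,255,255,255,255,255,255,255,255,255,255,255,255])

```text
clock: 6.5
ee_pos: [0.4869, 0.3962, 0.2793]
eef_rot: [0.408, 0.913, -0.0, -0.0]
contact_force: [-0.3, -0.7, -2.7]
finger_gap: 0.0382
```

```bash
python3 - <<'E'
from h import *
s=st(); P=cam("wrist"); snap("wrist","w2")
for q,z in dict(store_drawer0_handle=.122,drawer_floor=.09,store=0).items():
    print(q,[(round(x["conf"],2),np.round(x["uv"]).tolist(),np.round(atz("wrist",x["uv"],z,P)[:2],4).tolist()) for x in ctrl.spot_point("wrist",q)[:2]])
E
```

```text
t 6.5 pos [0.4869 0.3962 0.2793] 
R [[-0.667, 0.745, -0.001], [0.745, 0.667, -0.001], [-0.0, -0.001, -1.0]] F [-0.3 -0.7 -2.7] gap 0.03819025975036888 j [ 0.57  0.48  0.25  1.35 -0.    1.41]
store_drawer0_handle [(0.88, [158.0, 191.0], [0.3992, 0.316]), (0.7, [281.0, 260.0], [0.5333, 0.3406])]
drawer_floor [(0.62, [308.0, 185.0], [0.5076, 0.4103])]
store []
```

View pics/w2.png

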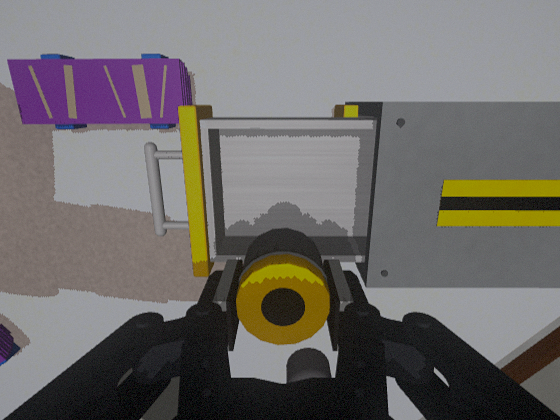

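The wrist picture shows the pot held upright. The open drawer lies below it, with its rim between columns 207 and 372 and rows 118 and 262. The bar handle is at (156,190), the cabinet front edge at columns 366–380, and the view is square to the drawer.

```bash
python3 - <<'E'
from h import *
P=cam("wrist"); A=np.radians(41.8);u=np.array([np.cos(A),np.sin(A)]);v=np.array([-u[1],u[0]])
s=ctrl.sense();t=s["ee_pos"][:2]
for n,uv,z in [("bar t",(152,147),.122),("bar b",(160,232),.122),("panel top l",(190,107),.15),("panel bot",(200,275),.15),("rim top",(290,124),.138),("rim bot",(290,258),.138),("panel inner",(208,190),.138),("cab1",(381,103),.16),("cab2",(366,287),.16),("floor tl",(222,137),.09),("floor tr",(358,137),.09)]:
    d=atz("wrist",uv,z,P)[:2]; print(n,d.round(3),"rel tcp along u,v mm",np.round([(d-t)@u*1e3,(d-t)@v*1e3],0))
for n,p in [("bar",(.3985,.316)),("floor",(.5065,.4105))]:
    d=np.array(p)-t; print(n,np.round([d@u*1e3,d@v*1e3]))
E
```

```text
bar t [0.372 0.347] rel tcp along u,v mm [-119.   40.]
bar b [0.425 0.284] rel tcp along u,v mm [-121.  -43.]
panel top l [0.382 0.403] rel tcp along u,v mm [-74.  75.]
panel bot [0.479 0.289] rel tcp along u,v mm [-78. -74.]
rim top [0.45  0.445] rel tcp along u,v mm [ 5. 61.]
rim bot [0.534 0.354] rel tcp along u,v mm [  6. -63.]
panel inner [0.434 0.354] rel tcp along u,v mm [-67.   4.]
cab1 [0.49  0.503] rel tcp along u,v mm [74. 78.]
cab2 [0.597 0.386] rel tcp along u,v mm [ 75. -81.]
floor tl [0.411 0.39 ] rel tcp along u,v mm [-61.  46.]
floor tr [0.512 0.479] rel tcp along u,v mm [74. 46.]
bar [-120.   -1.]
floor [24. -2.]
```

Call:
carry_out([
  [0,1,20],
  [0,1,30],
  [0,1,30],
  [0,0,30],
  [0,0,25],
  [0,0,15],
  [0,0,10],
  [0,0,6],
  [0,0,4],
  [0,0,2],
  [0,0,0],
  [0,0,0],
], yaw=[0,0,0,0,0,0,0,0,0,0,0,0], grip=[255,255,255,255,255,255,255,255,255,255,255,255])

```text
clock: 7.9
ee_pos: [0.4898, 0.3993, 0.1081]
eef_rot: [0.408, 0.913, 0.0, 0.0]
contact_force: [0.5, -0.6, -3.5]
finger_gap: 0.0382
```

Call:
carry_out([
  [0,0,1],
  [0,0,1],
  [0,0,0],
  [0,0,0],
], yaw=[0,0,0,0], grip=[255,255,255,255])

```text
clock: 8.3
ee_pos: [0.4894, 0.3991, 0.1055]
eef_rot: [0.408, 0.913, -0.0, 0.0]
contact_force: [0.4, 0.6, -3.1]
finger_gap: 0.0382
```

Call:
carry_out([
  [0,0,1],
  [0,0,0.5],
  [0,0,0],
  [0,0,0],
], yaw=[0,0,0,0], grip=[255,255,255,255])

```text
clock: 8.7
ee_pos: [0.4894, 0.3991, 0.104]
eef_rot: [0.408, 0.913, -0.0, -0.0]
contact_force: [0.7, 0.1, -3.8]
finger_gap: 0.0382
```

Call:
carry_out([
  [0,0,0.5],
  [0,0,0.5],
  [0,0,0],
  [0,0,0],
], yaw=[0,0,0,0], grip=[255,255,255,255])

```text
clock: 9.1
ee_pos: [0.4896, 0.3993, 0.1033]
eef_rot: [0.408, 0.913, 0.0, 0.0]
contact_force: [-0.9, -0.6, 1.3]
finger_gap: 0.0382
```

Call:
carry_out([
  [0,0,0],
  [0,0,0],
  [0,0,0],
  [0,0,0],
  [0,0,0],
  [0,0,0],
  [0,0,-5],
  [0,0,-15],
  [0,0,-30],
  [0,0,-40],
  [0,0,-40],
  [0,0,-40],
  [0,0,0],
  [0,0,0],
], yaw=[0,0,0,0,0,0,0,0,0,0,0,0,0,0], grip=[85,85,85,85,85,85,85,85,85,85,85,85,85,85])

```text
clock: 10.5
ee_pos: [0.4899, 0.3994, 0.2741]
eef_rot: [0.408, 0.913, 0.001, 0.001]
contact_force: [-0.3, -0.1, -0.7]
finger_gap: 0.057
```

```bash
python3 - <<'E'
from h import *
s=st(); P=cam("wrist"); snap("wrist","w3")
A=np.radians(41.8);u=np.array([np.cos(A),np.sin(A)])
for d in (-200,-150): print(d, s["ee_pos"][:2]+u*d/1e3)
b=np.array([.3985,.316]); plan([*(b-.06*u),.26],None,6)
E
```

```text
t 10.5 pos [0.4899 0.3994 0.2741] 
R [[-0.668, 0.744, 0.002], [0.744, 0.668, 0.001], [-0.0, 0.002, -1.0]] F [-0.3 -0.1 -0.7] gap 0.05701192614562248 j [ 0.57  0.49  0.25  1.33 -0.    1.41]
-200 [0.3407626 0.2660783]
-150 [0.3780364  0.29940492]
yaw0 131.9 rows [[np.float64(-0.2), np.float64(-30.5), np.float64(2.1)], [np.float64(-0.2), np.float64(-30.5), np.float64(2.1)], [np.float64(-0.2), np.float64(-30.5), np.float64(2.1)], [np.float64(-0.2), np.float64(-30.5), np.float64(2.1)], [np.float64(-0.2), np.float64(-30.5), np.float64(2.1)], [np.float64(-0.2), np.float64(-30.5), np.float64(2.1)]] yaw/row 0.00
```

View pics/w3.png

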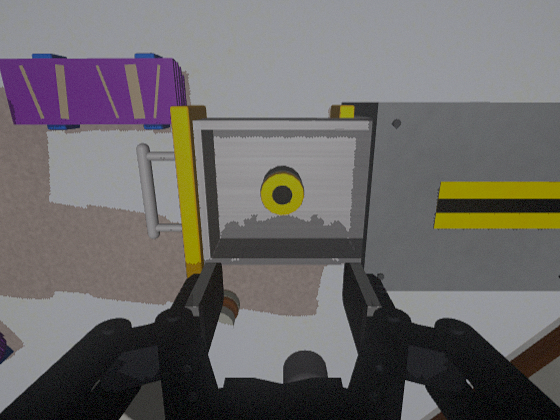

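The pot stands upright in the drawer at (282,192), clear of all walls. Next, the fingers go in front of the bar to push.

Call:
carry_out([
  [0,-15,0],
  [0,-30,0],
  [0,-40,0],
  [0,-40,0],
  [0,-35,0],
  [0,-23,0],
  [0,0,20],
  [0,0,35],
  [0,0,40],
  [0,0,40],
  [0,0,25],
  [0,0,14],
  [0,0,0],
  [0,0,0],
], yaw=[0,0,0,0,0,0,0,0,0,0,0,0,0,0], grip=[255,255,255,255,255,255,255,255,255,255,255,255,255,255])

```text
clock: 11.95
ee_pos: [0.3525, 0.2766, 0.0986]
eef_rot: [0.408, 0.913, -0.001, -0.001]
contact_force: [1.0, -0.2, 0.3]
finger_gap: -0.0001
```

Call:
carry_out([
  [0,5,0],
  [0,8,0],
  [0,8,0],
  [0,5,0],
  [0,4,0],
  [0,4,0],
  [0,4,0],
  [0,4,0],
  [0,4,0],
  [0,4,0],
  [0,4,0],
  [0,6,0],
  [0,6,0],
  [0,6,0],
  [0,6,0],
], yaw=[0,0,0,0,0,0,0,0,0,0,0,0,0,0,0], grip=[255,255,255,255,255,255,255,255,255,255,255,255,255,255,255])

```text
clock: 13.45
ee_pos: [0.4116, 0.3293, 0.0989]
eef_rot: [0.408, 0.913, -0.0, -0.0]
contact_force: [-1.3, -0.9, -0.3]
finger_gap: -0.0002
```

```bash
python3 - <<'E'
from h import *
s=st(); A=np.radians(41.8);u=np.array([np.cos(A),np.sin(A)]);print("u from bar0 mm",(s["ee_pos"][:2]-[.3985,.316])@u*1e3)
E
```

```text
t 13.45 pos [0.4116 0.3293 0.0989] 
R [[-0.668, 0.745, -0.0], [0.745, 0.668, -0.0], [0.0, -0.0, -1.0]] F [-1.3 -0.9 -0.3] gap -0.00022375862591286 j [ 0.54  0.41 -0.36  0.81 -0.    1.38]
u from bar0 mm 18.680999556143714
```

Call:
carry_out([
  [0,5,0],
  [0,6,0],
  [0,6,0],
  [0,6,0],
  [0,6,0],
  [0,6,0],
  [0,6,0],
  [0,6,0],
  [0,6,0],
  [0,6,0],
  [0,6,0],
  [0,5,0],
  [0,4,0],
  [0,3,0],
  [0,3,0],
  [0,2,0],
  [0,2,0],
  [0,2,0],
], yaw=[0,0,0,0,0,0,0,0,0,0,0,0,0,0,0,0,0,0], grip=[255,255,255,255,255,255,255,255,255,255,255,255,255,255,255,255,255,255])

```text
clock: 15.25
ee_pos: [0.4754, 0.3865, 0.099]
eef_rot: [0.408, 0.913, -0.0, -0.0]
contact_force: [-1.7, -0.7, -0.0]
finger_gap: 0.0002
```

Call:
carry_out([
  [0,2,0],
  [0,2,0],
  [0,2,0],
  [0,2,0],
  [0,1,0],
], yaw=[0,0,0,0,0], grip=[255,255,255,255,255])

```text
clock: 15.75
ee_pos: [0.4822, 0.3926, 0.099]
eef_rot: [0.408, 0.913, 0.0, 0.0]
contact_force: [-0.7, -0.6, -0.1]
finger_gap: 0.0002
```

Call:
carry_out([
  [0,1,0],
  [0,1,0],
  [0,1,0],
  [0,1,0],
  [0,1,0],
], yaw=[0,0,0,0,0], grip=[255,255,255,255,255])

```text
clock: 16.25
ee_pos: [0.4858, 0.3958, 0.099]
eef_rot: [0.408, 0.913, -0.0, -0.0]
contact_force: [-0.6, -1.5, -0.5]
finger_gap: 0.0001
```

Call:
carry_out([
  [0,1,0],
  [0,1,0],
  [0,1,0],
  [0,1,0],
], yaw=[0,0,0,0], grip=[255,255,255,255])

```text
clock: 16.65
ee_pos: [0.4888, 0.3985, 0.099]
eef_rot: [0.408, 0.913, 0.0, 0.0]
contact_force: [-0.6, -1.7, 1.2]
finger_gap: 0.0004
```

Call:
carry_out([
  [0,1,0],
  [0,1,0],
  [0,1,0],
], yaw=[0,0,0], grip=[255,255,255])

```text
clock: 16.95
ee_pos: [0.491, 0.4005, 0.099]
eef_rot: [0.408, 0.913, -0.0, -0.0]
contact_force: [-1.1, -2.0, 0.5]
finger_gap: 0.0002
```

Call:
carry_out([
  [0,1,0],
  [0,1,0],
], yaw=[0,0], grip=[255,255])

```text
clock: 17.15
ee_pos: [0.4911, 0.4006, 0.0989]
eef_rot: [0.408, 0.913, -0.002, -0.001]
contact_force: [-8.3, -9.0, 8.3]
finger_gap: 0.0004
```

Call:
carry_out([
  [0,-5,0],
  [0,-15,0],
  [0,-25,0],
  [0,0,-20],
  [0,0,-40],
  [0,0,-50],
  [0,0,-50],
  [0,0,-41],
  [0,0,0],
], yaw=[0,0,0,0,0,0,0,0,0], grip=[255,255,255,255,255,255,255,255,0])

```text
clock: 18.05
ee_pos: [0.4612, 0.3733, 0.3064]
eef_rot: [0.408, 0.913, 0.005, 0.003]
contact_force: [0.6, 0.6, 0.5]
finger_gap: 0.0132
```

Call:
carry_out([
  [-12,-12,0],
  [-24,-24,0],
  [-31,-30,0],
  [-31,-30,0],
  [-31,-30,0],
  [-31,-30,0],
  [-31,-30,0],
  [-31,-30,0],
  [-31,-30,0],
  [-31,-30,0],
  [-31,-30,0],
  [-31,-30,0],
  [-31,-30,0],
  [-31,-30,0],
  [-31,-30,0],
  [-31,-30,0],
  [-31,-30,0],
  [-24,-24,0],
  [-12,-16,0],
  [0,0,0],
], yaw=[0,0,0,0,0,0,0,0,0,0,0,0,0,0,0,0,0,0,0,0], grip=[0,0,0,0,0,0,0,0,0,0,0,0,0,0,0,0,0,0,0,0])

```text
clock: 20.05
ee_pos: [0.4251, -0.3812, 0.2991]
eef_rot: [0.409, 0.913, 0.0, -0.0]
contact_force: [-1.4, 1.5, 0.1]
finger_gap: 0.0851
```

Call:
carry_out([
  [0,0,0],
  [0,0,0],
], yaw=[0,0], grip=[0,0])

```text
clock: 20.25
ee_pos: [0.426, -0.378, 0.3002]
eef_rot: [0.407, 0.913, 0.0, 0.0]
contact_force: [-0.1, 0.7, -0.1]
finger_gap: 0.0857
```

```bash
python3 - <<'E'
from h import *
s=st(); P=cam("wrist"); a=snap("wrist","w4")
for q,z in dict(monitor_handle=.125,monitor=.018,cradle=0).items():
    print(q,[(round(x["conf"],2),np.round(x["uv"]).tolist(),np.round(atz("wrist",x["uv"],z,P)[:2],4).tolist()) for x in ctrl.spot_point("wrist",q)[:2]])
snap("top","t1")
E
```

```text
t 20.25 pos [ 0.426  -0.378   0.3002] 
R [[-0.668, 0.744, 0.0], [0.744, 0.668, 0.0], [0.0, 0.0, -1.0]] F [-0.1  0.7 -0.1] gap 0.08569159847500178 j [-0.85  0.35  0.12  1.33  0.   -0.02]
monitor_handle [(0.81, [273.0, 198.0], [0.4264, -0.3948])]
monitor [(0.79, [278.0, 176.0], [0.4303, -0.3928])]
cradle []
```

View pics/w4.png

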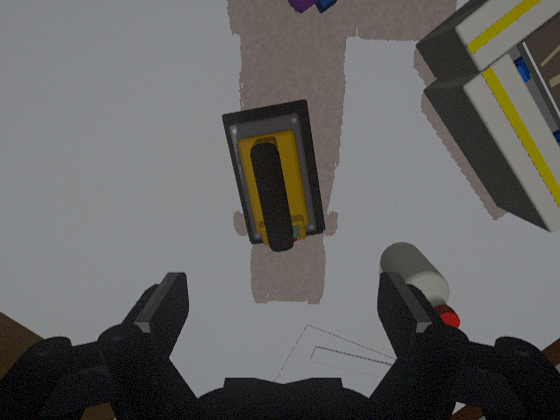

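View pics/t1.png

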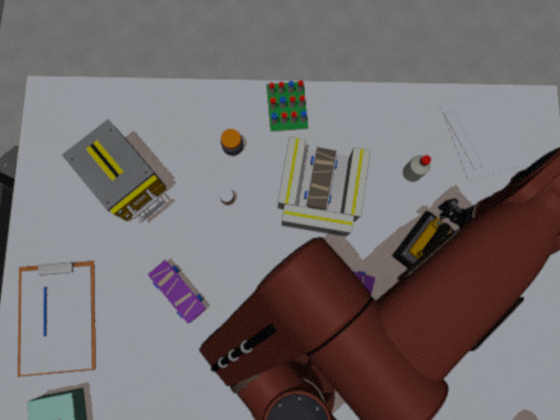

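The wrist picture shows the monitor with its black bar from about (263,147) to (281,246) and the display at the lower (+x) end. The top view shows the drawer shut and the jar, bottle and orange-lidded pot unmoved.

```bash
python3 - <<'E'
from h import *
P=cam("wrist"); f=lambda uv,z:atz("wrist",uv,z,P)
def ang(a,b): d=b-a; return round(np.degrees(np.arctan2(d[1],d[0])),1)
g=cv2.imread("pics/w4.png").max(2)
# bar centreline: dark run bounded by yellow per row
L=[]
for r in range(152,222,2):
    c=np.where(g[r,240:305]<60)[0]+240
    if len(c): 
        k=np.split(c,np.where(np.diff(c)>2)[0]+1); k=max(k,key=len); L.append((k.mean(),r,len(k)))
L=np.array(L); print(L[::6].round(1))
pf=np.polyfit(L[:,1],L[:,0],1); q=lambda r:(np.polyval(pf,r),r)
a,b=f(q(147),.13),f(q(246),.13); print("bar",a,b,(a+b)/2,ang(a,b),np.linalg.norm(b-a))
for x,y in [((223,118),(250,243)),((307,101),(325,232)),((223,118),(307,101))]: print("cradle edge",ang(f(x,.02),f(y,.02)))
print("cradle centre",sum(f(x,.015) for x in [(223,118),(307,101),(325,232),(250,243)])/4)
E
```

```text
[[264.5 152.   28. ]
 [266.  164.   29. ]
 [268.5 176.   28. ]
 [271.  188.   29. ]
 [273.5 200.   28. ]
 [275.5 212.   28. ]]
bar [ 0.38604765 -0.36314992  0.13      ] [ 0.46739887 -0.4267118   0.13      ] [ 0.42672326 -0.39493086  0.13      ] -38.0 0.10323823513141445
cradle edge -38.6
cradle edge -38.6
cradle edge 52.8
cradle centre [ 0.43049107 -0.39692699  0.015     ]
```

```bash
python3 - <<'E'
from h import *
plan([.4275,-.395,.2],142,3)
E
```

```text
yaw0 131.9 rows [[np.float64(-4.4), np.float64(-3.3), np.float64(33.4)], [np.float64(-4.2), np.float64(-3.6), np.float64(33.4)], [np.float64(-4.0), np.float64(-3.8), np.float64(33.4)]] yaw/row -3.35
```

Call:
carry_out([
  [-4.4,-3.3,20],
  [-4.2,-3.6,30],
  [-4,-3.8,35],
  [0,0,30],
  [0,0,25],
  [0,0,20],
  [0,0,15],
  [0,0,12],
  [0,0,8],
  [0,0,2],
  [0,0,0],
  [0,0,0],
], yaw=[-3.35,-3.35,-3.35,0,0,0,0,0,0,0,0,0], grip=[0,0,0,0,0,0,0,0,0,0,0,0])

```text
clock: 21.7
ee_pos: [0.4275, -0.3961, 0.1037]
eef_rot: [0.326, 0.945, -0.0, 0.0]
contact_force: [-0.2, 0.6, 0.6]
finger_gap: 0.0854
```

Call:
carry_out([
  [0,0,0],
  [0,0,0],
  [0,0,0],
  [0,0,0],
  [0,0,0],
  [0,0,0],
  [0,0,0],
  [0,0,0],
], yaw=[0,0,0,0,0,0,0,0], grip=[120,160,190,255,255,255,255,255])

```text
clock: 22.5
ee_pos: [0.4274, -0.3956, 0.1032]
eef_rot: [0.326, 0.945, 0.0, 0.0]
contact_force: [1.3, 3.1, 4.2]
finger_gap: 0.0255
```

```bash
python3 - <<'E'
from h import *
st(); print(ctrl.sense()["moment"])
E
```

```text
t 22.5 pos [ 0.4274 -0.3956  0.1032] 
R [[-0.787, 0.616, 0.0], [0.616, 0.787, 0.0], [-0.0, 0.0, -1.0]] F [1.3 3.1 4.2] gap 0.025481127376737772 j [-0.87  0.5  -0.2   0.88  0.   -0.21]
[ 0.64174821 -0.42426625 -0.0285406 ]
```

Call:
carry_out([
  [0,0,-2],
  [0,0,-4],
  [0,0,-8],
  [0,0,-12],
  [0,0,-14],
  [0,0,-20],
  [0,0,-30],
  [0,0,-35],
  [0,0,-35],
  [0,0,-35],
  [0,0,-25],
  [0,0,-15],
  [0,0,-5],
  [0,0,0],
  [0,0,0],
], yaw=[0,0,0,0,0,0,0,0,0,0,0,0,0,0,0], grip=[255,255,255,255,255,255,255,255,255,255,255,255,255,255,255])

```text
clock: 24.0
ee_pos: [0.4269, -0.3954, 0.3422]
eef_rot: [0.326, 0.945, 0.0, -0.001]
contact_force: [0.3, 0.6, -7.5]
finger_gap: 0.0251
```

```bash
python3 - <<'E'
from h import *
st(); print(np.round(ctrl.sense()["moment"],2)); plan([.57,-.29,.345],171,10)
E
```

```text
t 24.0 pos [ 0.4269 -0.3954  0.3422] 
R [[-0.787, 0.617, -0.001], [0.617, 0.787, 0.001], [0.001, 0.0, -1.0]] F [ 0.3  0.6 -7.5] gap 0.025116148855861983 j [-0.87  0.38  0.26  1.45 -0.   -0.21]
[0.03 0.06 0.  ]
yaw0 141.9 rows [[np.float64(-4.8), np.float64(17.1), np.float64(-0.3)], [np.float64(-5.6), np.float64(16.9), np.float64(-0.3)], [np.float64(-6.5), np.float64(16.6), np.float64(-0.3)], [np.float64(-7.3), np.float64(16.2), np.float64(-0.3)], [np.float64(-8.1), np.float64(15.8), np.float64(-0.3)], [np.float64(-8.9), np.float64(15.4), np.float64(-0.3)], [np.float64(-9.7), np.float64(14.9), np.float64(-0.3)], [np.float64(-10.4), np.float64(14.4), np.float64(-0.3)], [np.float64(-11.1), np.float64(13.9), np.float64(-0.3)], [np.float64(-11.8), np.float64(13.3), np.float64(-0.3)]] yaw/row -2.91
```

Call:
carry_out([
  [-2.4,9,0],
  [-5.2,17,0],
  [-6,16.8,0],
  [-6.9,16.4,0],
  [-7.7,16,0],
  [-8.5,15.6,0],
  [-9.3,15.2,0],
  [-10,14.7,0],
  [-10.7,14.2,0],
  [-11.4,13.6,0],
  [-6,6.5,-1],
  [0,0,0],
  [0,0,0],
  [0,0,0],
], yaw=[-1.4,-2.9,-2.9,-2.9,-2.9,-2.9,-2.9,-2.9,-2.9,-2.9,-1.6,0,0,0], grip=[255,255,255,255,255,255,255,255,255,255,255,255,255,255])

```text
clock: 25.4
ee_pos: [0.5699, -0.2903, 0.3441]
eef_rot: [0.079, 0.997, -0.0, -0.0]
contact_force: [1.0, -0.0, -6.9]
finger_gap: 0.0254
```

```bash
python3 - <<'E'
from h import *
s=st(); P=cam("wrist"); a=snap("wrist","w5"); b=snap("side","s5")
print(P[0].round(1).tolist(),np.round(-P[1][:3,:3].T@P[1][:3,3],3))
ctrl.read_camera("wrist")
for n,z in (("core_face",.048),("shield",0)):
  print(n,[(round(x["conf"],2),np.round(x["uv"],1).tolist(),np.round(atz("wrist",x["uv"],z,P)[:2],4).tolist()) for x in ctrl.spot_point("wrist",n)[:2]])
E
```

```text
t 25.4 pos [ 0.5699 -0.2903  0.3441] 
R [[-0.988, 0.157, -0.0], [0.157, 0.988, -0.0], [0.0, -0.0, -1.0]] F [ 1.  -0.  -6.9] gap 0.025442616490847742 j [-0.59  0.51  0.47  1.53 -0.   -0.43]
[[330.1, 0.0, 282.6], [0.0, 330.1, 209.9], [0.0, 0.0, 1.0]] [ 0.491 -0.279  0.487]
core_face [(0.78, [440.1, 174.1], [0.6164, -0.0839])]
shield [(0.65, [424.0, 166.8], [0.6151, -0.086])]
```

View pics/w5.png

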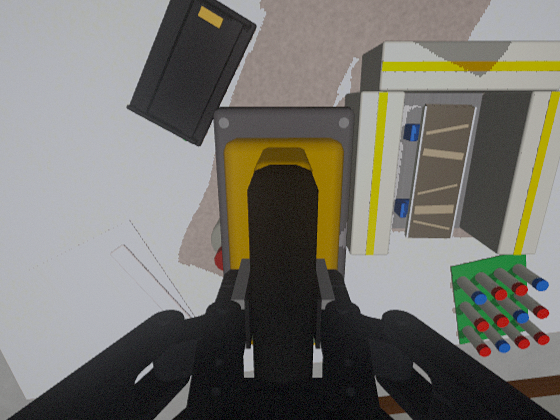

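The wrist picture shows the monitor held level, with its head edge at row 108 between columns 216 and 354. The core's cut face lies in the bay between about (423,105)/(474,105) and (408,237)/(460,238).

```bash
python3 - <<'E'
from h import *
P=cam("wrist"); s=ctrl.sense(); im=cv2.imread("pics/w5.png").astype(int)
f=lambda uv,z:atz("wrist",uv,z,P)
def ang(a,b): d=b-a; return round(np.degrees(np.arctan2(d[1],d[0])),1)
C=[f(c,.048) for c in [(423,105),(474,105),(460,238),(408,237)]]
print("corners",np.round(C,4)[:,:2].tolist(),"centre",np.mean(C,0).round(4))
print("len",[round(np.linalg.norm(C[i]-C[(i+1)%4])*1e3) for i in range(4)],"ang",ang(C[0],C[3]),ang(C[1],C[2]))
S=[f(c,.1) for c in[(377,92),(366,253),(530,92),(514,253)]]
print("shield stripe ang",ang(S[0],S[1]),ang(S[2],S[3]))
# head edge vs TCP
M=R.from_quat(s["eef_rot"]).as_matrix()
for z in (.255+.028,.26+.028):
  for c in [(216,108),(354,108)]: print("head",np.round(M.T@(f(c,z)-s["ee_pos"])*1e3,1))
g=cv2.cvtColor(im.astype(np.uint8),cv2.COLOR_BGR2GRAY).astype(int)
for r in (125,147,175,200,225): print(r,g[r,400:484:2].tolist())
for c in (430,440,450): print(c,g[96:112,c].tolist(),g[230:246,c].tolist())
b=cv2.imread("pics/s5.png"); cv2.imwrite("pics/s5c.png",b)
E
```

```text
corners [[0.5232, -0.104], [0.5334, -0.0401], [0.7157, -0.0563], [0.7023, -0.1302]] centre [ 0.6186 -0.0826  0.048 ]
len [65, 183, 75, 181] ang -8.3 -5.1
shield stripe ang -8.1 -1.8
head [ 76.1 -40.9  61.1]
head [76.  40.7 61.1]
head [ 76.2 -40.   56.1]
head [76.1 39.7 56.1]
125 [171, 171, 145, 41, 43, 49, 66, 79, 58, 51, 82, 159, 127, 93, 94, 92, 92, 94, 92, 93, 97, 91, 90, 94, 95, 89, 87, 86, 92, 107, 127, 134, 141, 147, 124, 83, 184, 118, 118, 62, 66, 62]
147 [169, 171, 116, 117, 119, 118, 120, 118, 113, 77, 189, 93, 95, 89, 91, 89, 92, 93, 90, 94, 89, 90, 91, 91, 88, 89, 90, 89, 88, 88, 87, 90, 91, 82, 186, 116, 122, 61, 64, 63, 66, 61]
175 [113, 116, 120, 118, 119, 117, 110, 75, 173, 90, 91, 91, 92, 87, 92, 91, 92, 88, 87, 89, 86, 89, 90, 87, 87, 86, 89, 88, 84, 89, 83, 175, 123, 116, 88, 64, 68, 68, 70, 62, 62, 66]
200 [51, 54, 53, 61, 55, 82, 189, 91, 91, 93, 93, 92, 93, 89, 91, 88, 89, 91, 90, 89, 90, 86, 88, 86, 86, 86, 86, 84, 80, 188, 111, 117, 73, 67, 64, 68, 66, 68, 72, 65, 64, 66]
225 [118, 118, 121, 85, 187, 102, 95, 92, 93, 89, 93, 89, 97, 113, 119, 126, 141, 141, 130, 125, 100, 84, 88, 85, 90, 89, 107, 147, 114, 118, 65, 69, 70, 64, 71, 65, 71, 64, 68, 68, 66, 68]
430 [114, 114, 117, 112, 115, 116, 113, 110, 100, 95, 95, 97, 94, 95, 95, 91] [92, 91, 92, 91, 92, 92, 89, 86, 158, 181, 179, 181, 182, 182, 181, 179]
440 [113, 112, 111, 112, 112, 111, 111, 111, 87, 80, 93, 92, 90, 92, 94, 92] [90, 90, 91, 93, 85, 93, 91, 83, 157, 184, 181, 182, 180, 182, 181, 181]
450 [117, 117, 112, 118, 116, 113, 116, 114, 99, 92, 92, 93, 89, 90, 91, 96] [86, 84, 80, 82, 100, 106, 127, 148, 174, 181, 182, 180, 180, 179, 180, 181]
```

```bash
python3 - <<'E'
from h import *
P=cam("wrist"); f=lambda uv,z:atz("wrist",uv,z,P)
def ang(a,b): d=b-a; return round(np.degrees(np.arctan2(d[1],d[0])),1)
r=[125,147,175,200,225]; pl=np.polyfit(r,[422.5,420.5,416.5,412.5,409],1); pr=np.polyfit(r,[472,468.5,462.5,458.5,453.8],1)
C=[f((np.polyval(p,y),y),.048) for p,y in((pl,104),(pr,104),(pr,237.7),(pl,237.7))]
c=np.mean(C,0);print(np.round(C,4)[:,:2].tolist(),c.round(4),[round(np.linalg.norm(C[i]-C[(i+1)%4])*1e3) for i in range(4)],ang(C[0],C[3]),ang(C[1],C[2]))
# cross-check by projecting into t0/s0
for n in("top","side"): print(n,proj(n,c).round(1),proj(n,(C[0]+C[1])/2).round(1),proj(n,(C[2]+C[3])/2).round(1))
im=cv2.vconcat([cv2.resize(cv2.imread("pics/t0.png")[130:230,270:380],(770,700)),])
cv2.imwrite("pics/t0c.png",cv2.resize(cv2.imread("pics/t0.png")[140:220,280:370],(540,480),interpolation=cv2.INTER_CUBIC))
plan([c[0],c[1],.345],171.6,12)
E
```

```text
[[0.5226, -0.1003], [0.5325, -0.0377], [0.7133, -0.0684], [0.7033, -0.131]] [ 0.6179 -0.0843  0.048 ] [63, 183, 63, 183] -9.7 -9.7
top [320.8 176.8] [315.7 206.5] [325.7 147.8]
side [353.4 233.1] [326.  248.7] [379.  218.6]
yaw0 171.0 rows [[np.float64(-1.2), np.float64(17.6), np.float64(-0.1)], [np.float64(-1.3), np.float64(17.6), np.float64(-0.1)], [np.float64(-1.3), np.float64(17.6), np.float64(-0.1)], [np.float64(-1.3), np.float64(17.6), np.float64(-0.1)], [np.float64(-1.3), np.float64(17.6), np.float64(-0.1)], [np.float64(-1.3), np.float64(17.6), np.float64(-0.1)], [np.float64(-1.3), np.float64(17.6), np.float64(-0.1)], [np.float64(-1.4), np.float64(17.6), np.float64(-0.1)], [np.float64(-1.4), np.float64(17.6), np.float64(-0.1)], [np.float64(-1.4), np.float64(17.5), np.float64(-0.1)], [np.float64(-1.4), np.float64(17.5), np.float64(-0.1)], [np.float64(-1.4), np.float64(17.5), np.float64(-0.1)]] yaw/row -0.05
```

View pics/t0c.png

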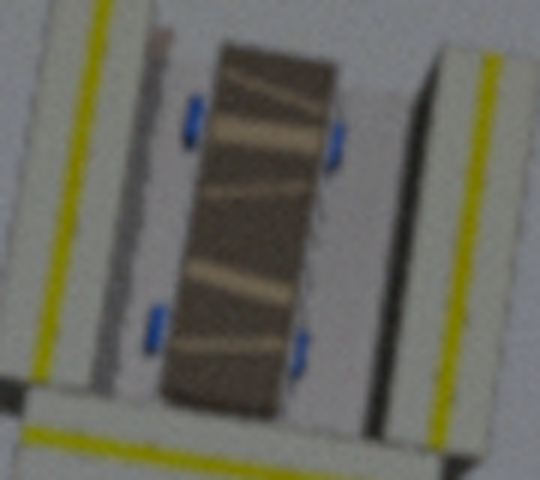

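Top-camera x reads about 6 mm short for everything seen so far, while wrist estimates were confirmed by two grasps, so I'll trust the wrist. Next I need the height of the underside relative to the TCP, from the side view.

```bash
python3 - <<'E'
from h import *
s=ctrl.sense(); M=R.from_quat(s["eef_rot"]).as_matrix(); t=np.array(s["ee_pos"])
b=cv2.imread("pics/s5.png"); P=cam("side")
W=lambda x,y,o: t+M@np.array([x,y,o])/1e3
pts={o:np.array([proj("side",W(x,y,o),P) for x,y in((75,-42),(75,42),(-75,42),(-75,-42))]) for o in (57,85,95)}
for o in pts: print(o,pts[o].round(1).tolist())
c=pts[85].mean(0).astype(int); x0,y0=c[0]-60,c[1]-60
k=6; cr=cv2.resize(b[y0:y0+100,x0:x0+125],None,fx=k,fy=k,interpolation=cv2.INTER_CUBIC)
for o,col in((57,(255,255,0)),(85,(0,255,0)),(95,(0,0,255))):
    q=((pts[o]-[x0,y0]+.5)*k).astype(int); cv2.polylines(cr,[q],True,col,1)
cv2.imwrite("pics/s5c.png",cr)
g=cv2.cvtColor(cv2.imread("pics/w5.png"),cv2.COLOR_BGR2GRAY).astype(int)
for r in (115,120,150,200): print(r,g[r,208:226].tolist(),g[r,344:362].tolist())
print(g[100:116,260].tolist())
E
```

```text
57 [[428.3, 242.9], [394.1, 216.9], [444.4, 187.0], [478.7, 209.5]]
85 [[424.9, 253.2], [391.6, 227.3], [441.1, 197.2], [474.5, 219.7]]
95 [[423.7, 256.8], [390.7, 230.9], [440.0, 200.8], [473.1, 223.3]]
115 [53, 51, 46, 51, 42, 51, 69, 73, 74, 77, 85, 83, 81, 79, 85, 81, 79, 86] [83, 80, 85, 81, 87, 82, 78, 74, 76, 72, 63, 72, 71, 74, 71, 115, 156, 181]
120 [53, 48, 42, 25, 128, 128, 79, 72, 76, 81, 77, 115, 125, 120, 120, 123, 124, 124] [122, 121, 119, 118, 109, 86, 72, 79, 70, 67, 64, 74, 75, 73, 71, 136, 165, 180]
150 [181, 181, 183, 179, 178, 183, 190, 120, 75, 76, 79, 80, 87, 82, 88, 78, 87, 100] [83, 84, 87, 82, 78, 79, 71, 71, 59, 73, 76, 76, 75, 136, 166, 182, 181, 181]
200 [141, 142, 142, 141, 142, 143, 142, 141, 143, 146, 120, 77, 74, 79, 87, 87, 84, 82] [81, 79, 77, 73, 70, 71, 73, 77, 69, 87, 155, 173, 180, 179, 179, 177, 179, 177]
[137, 142, 139, 141, 141, 143, 110, 41, 44, 59, 73, 72, 76, 77, 82, 81]
```

View pics/s5c.png

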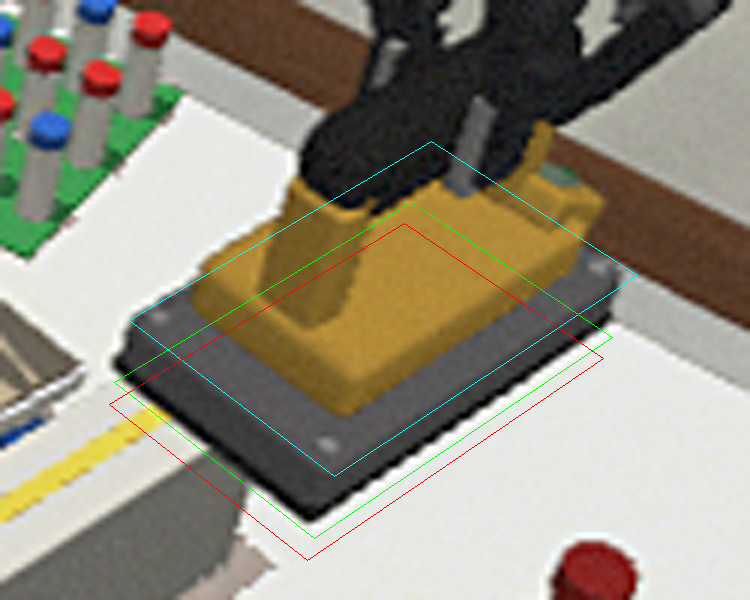

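Green is the underside predicted for an 85 mm offset. The imaged underside lies about 2.8 px higher, at (311,521) against (315,538) in the crop. I'll check that against the wrist view and the side camera's own bias.

```bash
python3 - <<'E'
from h import *
from scipy.optimize import brentq
s=ctrl.sense(); t=np.array(s["ee_pos"]); P=cam("wrist")
for r,l,q in((120,214,359),(150,214.9,357),(200,218.3,353.6)):
    z=brentq(lambda z:np.linalg.norm(atz("wrist",(l,r),z,P)-atz("wrist",(q,r),z,P))-.084,.2,.35)
    print(r,"head-top below TCP mm",(t[2]-z)*1e3," underside offset",(t[2]-z)*1e3+28)
# cradle/monitor in w4: same method (head in cradle) and side bias on known items
ps=cam("side"); a=cv2.imread("pics/s0.png"); h=cv2.cvtColor(a,cv2.COLOR_BGR2HSV); m=cv2.inRange(h,(22,120,70),(35,255,255)); m2=m.copy(); m2[:,:220]=0;m2[:,250:]=0;m2[:218]=0;m2[250:]=0
y=np.argwhere(m2); print("source cap px",y.mean(0)[::-1],y.min(0)[::-1],y.max(0)[::-1],"pred",proj("side",np.array([.4228,.1518,.04]),ps),proj("side",np.array([.4228,.1518,.036]),ps))
g=cv2.cvtColor(a,cv2.COLOR_BGR2GRAY)
C=np.array([[0.5226,-0.1003,.048],[0.5325,-0.0377,.048],[0.7133,-0.0684,.048],[0.7033,-0.131,.048]])
b=a[200:275,305:400]; k=8; b=cv2.resize(b,None,fx=k,fy=k,interpolation=cv2.INTER_CUBIC)
q=((np.array([proj("side",p,ps) for p in C])-[305,200]+.5)*k).astype(int); cv2.polylines(b,[q],True,(0,255,0),1)
cv2.imwrite("pics/s0c.png",b)
E
```

```text
120 head-top below TCP mm 54.76444163701088  underside offset 82.76444163701089
150 head-top below TCP mm 53.28300894194127  underside offset 81.28300894194126
200 head-top below TCP mm 53.49275222290078  underside offset 81.49275222290078
source cap px [234.49074074 227.57407407] [228 222] [241 234] pred [234.53110023 227.79291109] [234.62342536 228.87966063]
```

View pics/s0c.png

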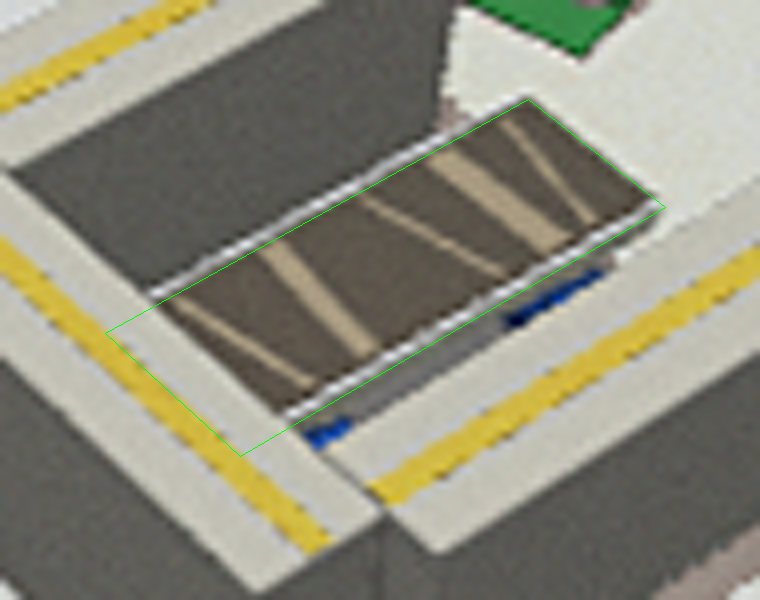

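The side view agrees with the wrist: the source cap within 0.3 px, and the core's far end and long edges within about 1 px, which puts the core about 1–2 mm further towards +y. I'll use face centre ≈ (0.619, −0.0835) and an underside offset of about 81.5 mm. Now moving over the core at height.

Call:
carry_out([
  [-0.5,8,0],
  [-1,16,0],
  [-2,24,0],
  [-2,26,0],
  [-2,26,0],
  [-2,26,0],
  [-2,26,0],
  [-2,24,0],
  [-1.5,18,0],
  [-1,12,0],
  [-0.5,6,0],
  [0,0,0],
  [0,0,0],
  [0,0,0],
  [0,0,0],
], yaw=[0,0.4,0,0,0,0,0,0,0,0,0,0,0,0,0], grip=[255,255,255,255,255,255,255,255,255,255,255,255,255,255,255])

```text
clock: 27.15
ee_pos: [0.621, -0.084, 0.344]
eef_rot: [0.082, 0.997, -0.0, -0.0]
contact_force: [-0.1, 0.3, -6.8]
finger_gap: 0.025
```

```bash
python3 - <<'E'
from h import *
st(); plan([.6195,-.0835,.19],170.6,1)
P=cam("wrist"); g=cv2.cvtColor(snap("wrist","w6"),cv2.COLOR_RGB2GRAY).astype(int)
print(g[100:112,260].tolist(),g[150,210:222].tolist(),g[150,352:362].tolist())
E
```

```text
t 27.15 pos [ 0.621 -0.084  0.344] 
R [[-0.986, 0.164, -0.0], [0.164, 0.986, -0.0], [0.0, -0.0, -1.0]] F [-0.1  0.3 -6.8] gap 0.02501222700194476 j [-0.25  0.48  0.42  1.51 -0.   -0.09]
yaw0 170.6 rows [[np.float64(1.5), np.float64(0.3), np.float64(154.0)]] yaw/row -0.03
[61, 58, 64, 62, 66, 63, 51, 29, 46, 55, 58, 60] [118, 116, 119, 121, 119, 79, 60, 67, 72, 71, 76, 75] [113, 168, 171, 138, 149, 146, 149, 146, 147, 150]
```

The right edge differs from w5, where the dark brick side sat behind the head. I'll redo the width estimate on this picture.

```bash
python3 - <<'E'
from h import *
from scipy.optimize import brentq
t=np.array(ctrl.sense()["ee_pos"]); P=cam("wrist"); M=R.from_quat(ctrl.sense()["eef_rot"]).as_matrix()
g=cv2.cvtColor(cv2.imread("pics/w6.png"),cv2.COLOR_BGR2GRAY).astype(int); g5=cv2.cvtColor(cv2.imread("pics/w5.png"),cv2.COLOR_BGR2GRAY).astype(int)
for r in (115,125,150,175,200,220): print(r,g[r,206:224].tolist(),g[r,342:362].tolist(),"| w5",g5[r,342:362].tolist())
for l,q,r in((214.7,352.2,150),):
    z=brentq(lambda z:np.linalg.norm(atz("wrist",(l,r),z,P)-atz("wrist",(q,r),z,P))-.084,.2,.35)
    print("offset",(t[2]-z)*1e3+28, np.round(M.T@(atz("wrist",(l,r),z,P)-t)*1e3,1),np.round(M.T@(atz("wrist",(q,r),z,P)-t)*1e3,1),np.round(M.T@(atz("wrist",(260,107),z,P)-t)*1e3,1))
E
```

```text
115 [120, 117, 118, 118, 116, 122, 124, 63, 61, 65, 68, 74, 77, 75, 75, 74, 75, 75] [114, 113, 112, 110, 110, 115, 116, 113, 108, 103, 95, 87, 96, 168, 170, 153, 149, 146, 149, 152] | w5 [84, 86, 83, 80, 85, 81, 87, 82, 78, 74, 76, 72, 63, 72, 71, 74, 71, 115, 156, 181]
125 [121, 117, 118, 115, 120, 114, 122, 104, 60, 56, 68, 70, 75, 94, 113, 112, 109, 111] [160, 160, 162, 163, 162, 158, 124, 107, 102, 97, 91, 65, 171, 172, 145, 148, 147, 145, 148, 148] | w5 [116, 118, 120, 123, 120, 117, 92, 82, 76, 74, 71, 59, 69, 76, 73, 73, 91, 148, 168, 181]
150 [116, 118, 118, 120, 118, 116, 119, 121, 119, 79, 60, 67, 72, 71, 76, 75, 79, 70] [109, 88, 113, 113, 112, 112, 108, 102, 97, 88, 113, 168, 171, 138, 149, 146, 149, 146, 147, 150] | w5 [92, 78, 83, 84, 87, 82, 78, 79, 71, 71, 59, 73, 76, 76, 75, 136, 166, 182, 181, 181]
175 [118, 115, 115, 118, 117, 118, 119, 116, 119, 120, 118, 65, 62, 70, 68, 71, 72, 72] [88, 111, 112, 114, 112, 106, 101, 94, 75, 169, 172, 110, 149, 146, 146, 149, 145, 150, 149, 142] | w5 [76, 86, 81, 82, 76, 77, 74, 72, 58, 72, 77, 70, 69, 119, 158, 179, 180, 181, 179, 181]
200 [115, 117, 116, 113, 117, 117, 116, 115, 117, 117, 114, 119, 95, 64, 62, 72, 68, 73] [111, 107, 113, 108, 101, 95, 79, 135, 168, 168, 135, 144, 147, 147, 144, 145, 147, 147, 150, 165] | w5 [79, 82, 81, 79, 77, 73, 70, 71, 73, 77, 69, 87, 155, 173, 180, 179, 179, 177, 179, 177]
220 [109, 115, 115, 118, 116, 119, 117, 118, 114, 117, 119, 120, 116, 120, 63, 63, 68, 70] [112, 107, 103, 98, 90, 67, 166, 167, 165, 147, 144, 146, 145, 145, 144, 145, 147, 161, 164, 161] | w5 [83, 81, 76, 75, 75, 57, 74, 72, 78, 72, 118, 159, 178, 180, 179, 180, 179, 178, 177, 178]
offset 87.86230911242407 [ 51.6 -43.   59.9] [51.5 41.  59.9] [ 76.7 -14.8  59.9]
```

Call:
carry_out([
  [1,0,10],
  [0.5,0,25],
  [0,0,35],
  [0,0,35],
  [0,0,30],
  [0,0,22],
  [0,0,14],
  [0,0,8],
  [0,0,0],
  [0,0,0],
  [0,0,0],
], yaw=[0,0,0,0,0,0,0,0,0,0,0], grip=[255,255,255,255,255,255,255,255,255,255,255])

```text
clock: 28.3
ee_pos: [0.6203, -0.0833, 0.1661]
eef_rot: [0.082, 0.997, -0.0, 0.001]
contact_force: [-0.3, -1.3, -8.0]
finger_gap: 0.0251
```

```bash
python3 - <<'E'
from h import *
s=st(); M=R.from_quat(s["eef_rot"]).as_matrix(); t=np.array(s["ee_pos"])
b=cv2.cvtColor(snap("side","s7"),cv2.COLOR_RGB2BGR); P=cam("side")
k=6;x0,y0=300,160; cr=cv2.resize(b[y0:y0+98,x0:x0+130],None,fx=k,fy=k,interpolation=cv2.INTER_CUBIC)
def dr(p,col): cv2.polylines(cr,[((np.array([proj("side",q,P) for q in p])-[x0,y0]+.5)*k).astype(int)],True,col,1)
dr([t+M@np.array([x,y,85])/1e3 for x,y in((75,-42),(75,42),(-75,42),(-75,-42))],(0,255,0))
dr([[0.5226,-0.1003,.048],[0.5325,-0.0377,.048],[0.7133,-0.0684,.048],[0.7033,-0.131,.048]],(0,0,255))
cv2.imwrite("pics/s7c.png",cr)
print(proj("side",np.array(t),P)-proj("side",t+[0,0,.01],P))
E
```

```text
t 28.3 pos [ 0.6203 -0.0833  0.1661] 
R [[-0.987, 0.163, 0.002], [0.163, 0.987, -0.0], [-0.002, -0.0, -1.0]] F [-0.3 -1.3 -8. ] gap 0.025131432631636728 j [-0.25  0.52  0.02  1.07  0.   -0.09]
[-0.51864312  3.15904695]
```

View pics/s7c.png

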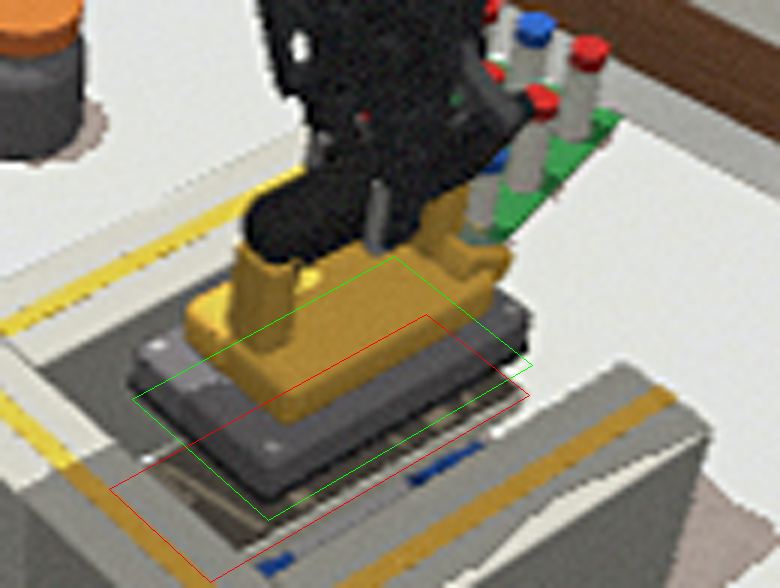

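The monitor hangs level over the core inside the bay, clear of the bricks, with its near lower corner at (266,507) in the crop. Net of the core's own offset, the underside is 81–85 mm below the TCP. Descending to TCP z = 0.142.

Call:
carry_out([
  [0,0,4],
  [0,0,6],
  [0,0,5],
  [0,0,4],
  [0,0,3],
  [0,0,1.5],
  [0,0,0],
  [0,0,0],
  [0,0,0],
  [0,0,0],
  [0,0,0],
  [0,0,0],
], yaw=[0,0,0,0,0,0,0,0,0,0,0,0], grip=[255,255,255,255,255,255,255,255,255,255,255,255])

```text
clock: 29.55
ee_pos: [0.6197, -0.083, 0.1416]
eef_rot: [0.082, 0.997, -0.0, 0.0]
contact_force: [0.2, -0.3, -7.1]
finger_gap: 0.0254
```

```bash
python3 - <<'E'
from h import *
s=st(); print(np.round(s["qvel"],3),np.round(s["moment"],2))
M=R.from_quat(s["eef_rot"]).as_matrix(); t=np.array(s["ee_pos"]); P=cam("side")
b=snap("side","s8"); h=cv2.cvtColor(b,cv2.COLOR_RGB2GRAY)
# vertical intensity profiles through the near long lower edge of monitor and core rim
for x in (-40,0,30,60):
    u=proj("side",t+M@np.array([x,-42,84])/1e3,P); v=proj("side",np.array([.619,-.083,.048])+M@np.array([x,-33,0])/1e3,P)
    c=int(round(u[0])); r=int(u[1]); print(x,u.round(1),v.round(1),"rows from",r-8,h[r-8:r+14,c].tolist())
E
```

```text
t 29.55 pos [ 0.6197 -0.083   0.1416] 
R [[-0.987, 0.163, 0.0], [0.163, 0.987, -0.0], [-0.0, -0.0, -1.0]] F [ 0.2 -0.3 -7.1] gap 0.025413768479559208 j [-0.25  0.54 -0.01  1.02 -0.   -0.09]
[ 0.001  0.001 -0.    -0.001 -0.001 -0.   ] [-0.07 -0.02 -0.05]
-40 [376.8 232.8] [373.6 233.5] rows from 224 [90, 77, 56, 56, 62, 45, 19, 143, 129, 134, 111, 57, 115, 142, 143, 140, 141, 132, 134, 138, 139, 133]
0 [365.4 239.6] [362.2 240.2] rows from 231 [85, 77, 60, 60, 62, 49, 20, 88, 122, 128, 131, 128, 115, 138, 139, 138, 137, 139, 137, 136, 137, 136]
30 [356.6 244.8] [353.5 245.4] rows from 236 [84, 72, 65, 64, 67, 52, 27, 114, 126, 124, 130, 128, 118, 136, 137, 136, 135, 138, 134, 137, 138, 136]
60 [347.6 250.2] [344.5 250.7] rows from 242 [79, 65, 63, 68, 45, 15, 57, 127, 129, 126, 84, 60, 128, 144, 135, 137, 131, 117, 135, 137, 138, 136]
```

```bash
python3 - <<'E'
from h import *
# bystanders/drawer: compare wherever the view is free of the arm
ctrl.read_camera("side")
for q,z in dict(jar=0,wash=0,pot=0,store_drawer0_handle=.122).items():
    print(q,[(round(x["conf"],2),np.round(atz("side",x["uv"],z)[:2],3).tolist()) for x in ctrl.spot_point("side",q)[:1]])
st(); print(ctrl.finish_job())
E
```

```text
jar [(0.7, [0.623, -0.078])]
wash [(0.76, [0.652, -0.363])]
pot [(0.6, [0.738, 0.189])]
store_drawer0_handle [(0.92, [0.516, 0.422])]
t 29.85 pos [ 0.6196 -0.083   0.1415] 
R [[-0.987, 0.163, -0.0], [0.163, 0.987, 0.0], [0.0, -0.0, -1.0]] F [-0.3 -0.1 -7.2] gap 0.025375015822197203 j [-0.25  0.54 -0.01  1.02 -0.   -0.09]
the job is handed in; nothing more can be done
None
```

I handed the job in at 29.85 s, with the check source shut away in its drawer and the monitor held still above the half core. No verdict came back.

- **Source and drawer:** I set the pot down upright on the drawer floor, with light contact before release. I then pushed the drawer shut slowly by its bar until it met the stop at about 12 N. The top view showed it shut.
- **Monitor:** I lifted it by its handle and carried it over the bricks. It now hangs level, aligned with the core to about 1° and centred to an estimated 2–3 mm. The wrist reads a steady 7 N, the monitor's weight. I saw no sign of it touching the core or the bricks.

**Last checks that disagreed or failed:**
- **Gap above the face:** my estimates run from about 8.5 mm (from the cradle dimensions) to 13 mm (from the side view). The wrist view gave 6–9 mm, but the head's bevelled edges blur it. I set the height so the estimates fall around 1 cm.
- **Core position:** the top camera read x about 6 mm short of the wrist camera. I used the wrist camera, which two grasps and the side view supported.
- **Jar:** the final detection put the jar at the monitor's place, which is surely a false hit. The top view taken before the monitor was lifted showed it unmoved, and nothing came near it after that.
- **Bottle and orange-lidded pot:** the final detections match their starting places to within 8 mm, about the detector's own error.

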